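# Chock the jar on the sloping rack and draw its stop peg

### The arm

A 6-joint arm with a two-finger parallel gripper is mounted at the origin on the work surface. World frame = base frame: x ahead of the robot, y to its left, z up, the work surface at z = 0. Lengths are in mm, angles in rad, forces in N, time in s.
With the tool pointing down it reaches from about 375 to 900 mm from the base axis. Payload 3.1 kg.
Tool frame: the origin (TCP) lies between the finger pads; the fingertips stand 8 mm ahead of it and the grasp point (between the pads) lies 11 mm behind it (bot.tip_extent is the distance from the TCP to the fingertips, in mm); z points along the fingers, x is the direction in which the jaws open and shut, and the axes are right-handed (so a half turn about z gives the same grasp; the last joint's range is limited). The gripper opens to 87 mm and grips with 3 to 60 N. Pads are 19 mm wide; open, the fingers measure 117 mm over their backs; the gripper's body (75 mm by 190 mm) begins 51 mm behind the grasp point.
Start: joints at [-1.365, 0.527, 1.433, -0, 1.181, -0.178], TCP at [234.05, -579.498, 230.548] pointing down, gripper open.
Joint ranges: [-3.08, 3.08], [-0.75, 2.2], [0.22, 2.44], [-1.43, 4.57], [0, 2.65], [-2.85, 2.85]. Speed limits (rad/s): [2.79, 2.79, 3.14, 3.14, 3.14, 3.14].

### API

Orientations are given as a rotation vector (axis times angle).
In Python, from bench import bot, optics gives the robot as it stands.
- The arm moves only by the tool drive_tool, never from a script. Its argument "motion" is a list that holds one entry, the list of rows, each a list of 7 numbers: the closure, from 0 (fully open) to 1 (shut), then the shift along the tool's x, y, z in mm, then the turn, a rotation vector about the tool's x, y, z in rad. In form: [[[grip, dx, dy, dz, wx, wy, wz], ...]]. A call has 1 to 20 rows; each row is the pose to reach, as a shift and turn from the pose measured when the call began, along the tool's axes at that moment; what a row does not reach only later rows make up. A row lasts 1/8 s, in which the tool goes at most 62.5 mm and 10.7 degrees, less where a joint would pass 70% of its speed; a pose out of reach is approached as far as the arm can. A call with a gripper value outside its range is refused whole. The fingers move at their own pace and stop on an object; "squeeze" is the grip in N (left out, the last holds). Time passes only in rows, so rows that repeat a pose let the fingers close. It gives the time, the measured TCP pose, the force and the opening at its end, in the units of the state.
- bot.get_state(): the state, without advancing time (a new reading comes with each control period).
- optics.read_camera(name): name is "scene" or "top" or "wrist"; returns a dict with "pixels" (400x640x3 uint8, blue, green, red), "range_z" (400x640 float32, mm along the optical axis (not along the pixel's ray), 0 where there is no reading), "fx", "fy", "cx", "cy" (pixels), "view" (4x4, takes a point from world to camera coordinates). Camera axes: x right, y up, looking along -z (the intrinsics and any distortion apply to the point x, -y, -z); pixel columns grow to the right and rows downward; lengths in mm; the calibration is good to about 2 mm. A picture is of the moment at which its call begins.
- bot.sign_off(): hands the job in, once; it reports no verdict.
Trained networks look in a picture, given as the dict that the camera call returned (one of the last four; its "shot" number tells which), for a name from the list of things; names that differ only in an ending like _2 or _b are one class to them, and where a whole thing is asked for, a point or a joint stands for the part that bears it (a point fixed in the world has none). Each returns a list of dicts, best first, with "p" (0 to 1); they miss things now and then, are a little off and sometimes report something else, mostly with a low value. They report only what shows in the picture. A call takes as long as a camera call. They do not tell look-alikes from the thing itself.
- optics.search_frame(picture, label): "centre" ([x, y, z] in mm, in the coordinates of the camera as it stood for that picture, good to about 4 mm: the middle of the surface that is visible of it).
The state is a dict: "time": time; "qpos": joint angles; "qvel": joint speeds; "effort": joint torques, N m; "tool_pos": TCP position; "tcp_rot": TCP orientation; "force": force on the tool from outside, world axes, zero at the start; "wrist_torque": the same for the moment, N m; "finger_gap": opening from 0.0 (shut) to 1.0 (fully open).
Only numpy, scipy, OpenCV 4.12 (cv2) and the standard library are available. Lean on these libraries where they do the work, as an engineer would, in place of code of your own. Each camera call takes 0.05 s, during which the arm holds its last target. There are 200 camera calls.

### The job

The glass jar on the sloping rack is kept from rolling off only by the upright steel peg below it. Take the forked wooden chock and slide its wedge up the rack under the jar's low side until the jar has rolled back firmly against the back stop (press it there for a moment with about 10 N, never as much as 20: it is glass), and leave the chock there. Then draw the peg out of the rack and put it in the glass ramekin, lower end down, with the jar staying put on the chock, no shoving of the jar with the gripper itself, and the other things left alone.

Things in the scene. Friction and masses are not known exactly. Their poses are not given: they have to be found in the camera images.
- rack: white plastic jar rack, fixed, 270 x 154 mm. Origin on the sideboard (z 0); x points uphill (horizontal), y across, z up. Its running surface slopes 7 degrees (0.122 rad): height above the sideboard = 42 mm + 0.1226 * x, from the low open end x = -150 mm to +120 mm, y = -69 to +69. Rails at both sides rise 8 mm above it.
- rack_end (a point): middle of the running surface's high end, x = +120 mm on the rack. Just below it stands the back stop: rigid, fixed, rubber-faced upright, 130 mm wide, 60 mm high. It is set anew each time, so that the jar must roll between 5 and 21 mm uphill off the peg to meet it; how far is not measured and must be felt.
- socket (a point): mouth of the vertical round socket of the stop peg, on the rack at x = +5 mm, y = 0; 13.6 mm wide, 22 mm deep.
- jar: closed glass jar, 60 mm across, 130 mm long, 0.3 to 0.65 kg, lying across the rack (axis along the rack's y), leaning downhill on the peg. Origin on its axis at mid length; x and z turn as it rolls. At the start its axis is at about x = +37 mm of the rack. It rolls uphill under about 1 N until it meets the back stop; then the force rises steeply, 5 N or more per mm.
- peg: the stop peg in the rack's socket: plain stainless rod, 12 mm thick, 105 mm long, 0.09 kg, upright (may lean a few degrees in the socket), 22 mm of it in the socket, 83 mm above the running surface. Origin at the centre of its lower end, z along it, up. The jar's top is about 20 mm below its top.
- chock: forked wooden wedge chock, 0.18 kg, lying on the bare sideboard. Origin on its flat sole below the middle of its grip; x to its nose, y across, z up. Grip: upright rib 16 mm thick (y), x = -20 to +20 mm, z = 22 to 58 mm. Body 90 mm wide, 22 mm high, x = -25 to +30. In contact the jar touches the rack 102 mm ahead of the origin.
- chock_nose (a point): middle of the chock's nose, on its sole, 88 mm ahead of its origin. Two arms, 22 mm high, run from the body to the nose at y = 17 to 45 mm on each side; the 34 mm gap between them passes round the peg. Their last 20 mm is a 45 degree wedge face that goes under the jar.
- ramekin: small glass ramekin standing on the sideboard, 80 mm across the rim, 58 mm high, walls 4 mm, inner floor 56 mm across and 5 mm above its underside, 0.28 kg. Origin at the centre of its underside, z up.
- mallet: red aluminium mallet lying flat, 265 mm long, bystander. Origin on the sideboard below the handle, 60 mm behind the head's middle
- green1: green plastic peg standing, 18 mm thick with a 24 mm head, 55 mm tall, bystander. Origin at the centre of its underside
- green2: as green1
- green3: as green1
- green4: as green1
- peg2: a second stainless peg, same as peg, standing on the bare sideboard; bystander. Origin at the centre of its underside
- mug: ceramic mug, 80 mm across, 90 mm high, bystander. Origin at the centre of its underside
There are look-alikes about, which are no part of the job. Of the things like the chock, leave any that is yellow; of the rest the smaller one is meant. What is shaped like the ramekin but pink is not meant.

How it is judged:
By the outcome, as a careful person would: the job done as asked, in the order asked, and still so for the second after the job is handed in, with the robot touching nothing.
It also fails if it takes over 69 s, if anything falls off the work surface, if the arm or the gripper's body presses on something with over 40 N, if the wrist force passes 120 N, or if a joint passes its speed limit or range.

## Working session

There is one attempt and no reset: what is moved stays moved. The work goes in short steps, Python scripts to look and compute and a tool call to move; the robot and the scene stay as the last step left them, time stands still between calls to the robot, and variables do not carry over. Pictures are saved under pics/ and viewed, on a budget of 10 in all, crops included, one or two more only if the job needs it, and the job is handed in when it is done.

Besides the shell and the picture viewer there is one more tool, called after "Call:" as name(argument=value, ...), one argument or row to a line, values as JSON. drive_tool: Moves the arm, as the interface text tells. Its arguments: {"type":"object","properties":{"motion":{"type":"array"},"squeeze":{"type":"number"}},"required":["motion"]}

```bash
mkdir -p pics; ls; cat > h.py <<'E'
import numpy as np, cv2
from bench import bot, optics
from scipy.spatial.transform import Rotation as R
def world(pic,c):
    V=np.array(pic["view"]); return (np.linalg.inv(V)@np.append(c,1))[:3]
def cloud(pic):
    d=np.asarray(pic["range_z"],float); v,u=np.mgrid[0:d.shape[0],0:d.shape[1]]
    P=np.stack([(u-pic["cx"])/pic["fx"]*d,-(v-pic["cy"])/pic["fy"]*d,-d],-1)
    V=np.linalg.inv(np.array(pic["view"])); W=P@V[:3,:3].T+V[:3,3]; W[d<=0]=np.nan
    return W
def proj(pic,w):
    p=np.array(pic["view"])@np.append(w,1); return np.array([pic["cx"]+pic["fx"]*p[0]/-p[2],pic["cy"]-pic["fy"]*p[1]/-p[2]])
E
python3 - <<'E'
from h import *
for n in ["scene","top"]:
    p=optics.read_camera(n); print(n,{k:(v if np.size(v)<20 else np.shape(v)) for k,v in p.items()})
    cv2.imwrite(f"pics/{n}0.png",p["pixels"]); 
    np.savez(f"{n}0.npz",W=cloud(p),px=p["pixels"])
    for l in ["rack","rack_end","socket","jar","peg","chock","chock_nose","ramekin","mug","mallet","green1"]:
        for r in optics.search_frame(p,l)[:5]: print(l,round(r["p"],2),world(p,r["centre"]).round(),proj(p,world(p,r["centre"])).round())
s=bot.get_state(); print(s["tool_pos"],s["tcp_rot"],s["force"],s["time"])
E
```

```text
pics
scene {'pixels': (400, 640, 3), 'range_z': (400, 640), 'fx': 412.27745469751153, 'fy': 412.27745469751153, 'cx': 325.7477263825724, 'cy': 197.22080093050036, 'view': array([[ 8.53804452e-01,  5.20239622e-01, -1.92013837e-02,
        -5.53285630e+02],
       [-3.94855351e-01,  6.71182601e-01,  6.27378010e-01,
         1.70110737e+02],
       [ 3.39274534e-01, -5.28076369e-01,  7.78478092e-01,
        -1.27856453e+03],
       [ 0.00000000e+00,  0.00000000e+00,  0.00000000e+00,
         1.00000000e+00]]), 'shot': 1}
rack 0.95 [541. -31.  30.] [284. 215.]
rack_end 0.71 [544. -32.  31.] [284. 215.]
socket 0.56 [543. -33.  36.] [283. 215.]
jar 0.59 [628. -15.  95.] [315. 209.]
peg 0.6 [665. 203.  59.] [370. 167.]
peg 0.48 [582.  -2. 107.] [301. 195.]
chock 0.72 [ 511. -283.   22.] [210. 288.]
chock 0.66 [849.  61.  18.] [409. 243.]
chock 0.61 [ 352. -326.   28.] [145. 270.]
chock 0.36 [ 693. -326.   27.] [262. 345.]
chock 0.23 [543. -30.  34.] [284. 214.]
chock_nose 0.8 [ 513. -284.   24.] [210. 289.]
chock_nose 0.74 [854.  61.  24.] [411. 243.]
chock_nose 0.58 [ 351. -331.   32.] [14
[... 1267 characters left out ...]
]
chock 0.55 [ 740. -207.   56.] [396. 159.]
chock_nose 0.98 [845.  71.  26.] [299. 127.]
chock_nose 0.68 [ 328. -311.   28.] [434. 304.]
chock_nose 0.67 [ 508. -263.   22.] [414. 240.]
ramekin 0.96 [506. 289.  15.] [224. 242.]
ramekin 0.94 [474. 427.  23.] [174. 253.]
mug 0.89 [698. 346.  41.] [203. 174.]
mallet 0.82 [ 691. -322.   27.] [433. 177.]
mallet 0.63 [ 510. -262.   22.] [414. 239.]
mallet 0.47 [612.   5. 102.] [322. 201.]
green1 0.5 [ 742. -209.   53.] [396. 158.]
green1 0.47 [ 377. -167.   52.] [385. 288.]
green1 0.42 [355. 171.  50.] [262. 296.]
[ 234.07198523 -579.47733369  230.53875892] [-2.60432471e+00  1.75693526e+00  4.40601922e-05] [ 0.07874269  0.55453801 -0.84903641] 1.2
```

View pics/top0.png

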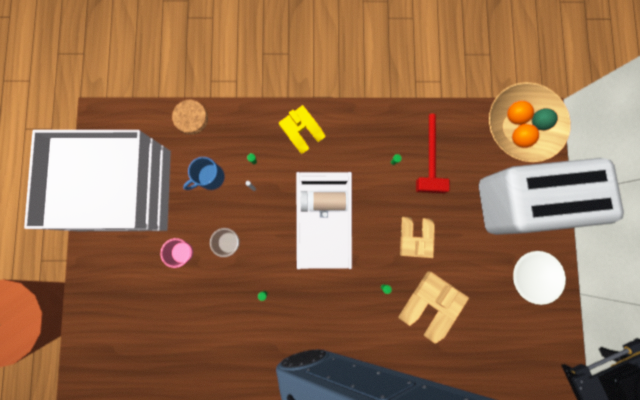

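View pics/scene0.png

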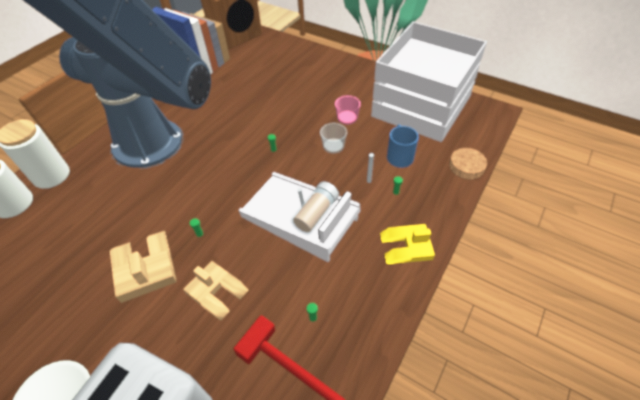

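```bash
cat >> h.py <<'E'
def rect(W,c,r,zl,zh):
    m=(np.hypot(W[...,0]-c[0],W[...,1]-c[1])<r)&(W[...,2]>zl)&(W[...,2]<zh); q=W[m]
    b=cv2.minAreaRect(q[:,:2].astype(np.float32)); return len(q),np.round(b[0],1),np.round(b[1],1),round(b[2],1),np.median(q[:,2]).round(1)
E
python3 - <<'E'
from h import *
for n in ["top","scene"]:
    W=np.load(n+"0.npz")["W"]; print(n)
    print("chock",rect(W,(515,-264),80,12,70)); print("rib",rect(W,(490,-264),60,40,70))
    print("big",rect(W,(330,-313),100,12,90))
    print("rack",rect(W,(575,0),190,22,75)); 
    m=(abs(W[...,0]-500)<60)&(abs(W[...,1])<50)&(W[...,2]>20)&(W[...,2]<60); q=W[m]
    print("plane",np.linalg.lstsq(np.c_[q[:,:2],np.ones(len(q))],q[:,2],rcond=None)[0])
    m=(abs(W[...,0]-590)<60)&(abs(W[...,1])<70)&(W[...,2]>85); q=W[m]; print("jar/peg top",len(q),np.median(q,0),q[:,2].max(),q[q[:,2].argmax()])
    for c in [(500,291),(659,202),(377,-167),(355,171),(745,-210)]:
        m=(np.hypot(W[...,0]-c[0],W[...,1]-c[1])<60)&(W[...,2]>12); q=W[m]; print(c,len(q),np.median(q,0).round(),q[:,2].max().round())
    m=(abs(W[...,2])<8); print("table z",np.median(W[m][:,2]))
E
```

```text
top
chock (937, array([ 512.5, -272.2]), array([ 91.2, 104. ]), 85.6, np.float64(20.7))
rib (105, array([ 485.6, -269.2]), array([15.7, 39.7]), 86.8, np.float64(55.5))
big (2123, array([ 319.9, -311.9]), array([129.1, 150.3]), 55.1, np.float64(29.7))
rack (3701, array([564.6,   1.7]), array([269.9, 153.2]), 0.0, np.float64(35.6))
plane [ 1.22482643e-01 -3.33527030e-04 -3.04312341e+01]
jar/peg top 989 [612.7102599    2.04581225 101.20174723] 123.8860879717223 [578.73717383   2.09351428 123.88608797]
(500, 291) 333 [502. 298.  47.] 61.0
(659, 202) 44 [659. 204.  78.] 107.0
(377, -167) 71 [ 374. -170.   54.] 57.0
(355, 171) 67 [357. 171.  53.] 57.0
(745, -210) 70 [ 740. -209.   53.] 56.0
table z -1.451640360418196
scene
chock (1466, array([ 513.2, -274.7]), array([ 90.7, 107.3]), 85.9, np.float64(21.0))
rib (151, array([ 488.4, -272.6]), array([16.5, 38.7]), 86.2, np.float64(56.0))
big (2687, array([ 322.4, -315.3]), array([128. , 152.3]), 55.0, np.float64(30.1))
rack (3830, array([566.8,  -1.7]), array([275.8, 157.3]), 0.1, np.float64(36.8))
plane [ 1.20914522e-01  6.97499069e-04 -2.95908434e+01]
jar/peg top 1113 [623.17672578  -6.08868873 101.11311268] 126.39525013900334 [579.78147086  -1.31428511 126.39525014]
(500, 291) 557 [503. 282.  39.] 60.0
(659, 202) 115 [666. 201.  65.] 107.0
(377, -167) 134 [ 379. -178.   48.] 57.0
(355, 171) 96 [362. 166.  46.] 56.0
(745, -210) 147 [ 746. -217.   52.] 57.0
table z -1.0823740833855027
```

```bash
cat >> h.py <<'E'
def down(yaw,pitch=0):
    "tool R for chock heading yaw, nose up by pitch; tool x = -chock y"
    C=R.from_euler("ZY",[yaw,-pitch]).as_matrix()
    return np.c_[-C[:,1],-C[:,0],-C[:,2]]
def rel(pos,Rt):
    s=bot.get_state(); R0=R.from_rotvec(s["tcp_rot"]).as_matrix()
    d=R0.T@(np.array(pos)-s["tool_pos"]); w=R.from_matrix(R0.T@Rt).as_rotvec()
    print("rel",d.round(1).tolist(),w.round(3).tolist())
E
python3 - <<'E'
from h import *
rel((495,-271,200),down(-.07))
E
```

```text
rel [-188.3, -357.5, 30.6] [-0.0, 0.0, 0.454]
```

Call:
drive_tool(
  motion=[
    [[0,-188,-357,30,0,0,0.454],[0,-188,-357,30,0,0,0.454],[0,-188,-357,30,0,0,0.454],[0,-188,-357,30,0,0,0.454],[0,-188,-357,30,0,0,0.454],[0,-188,-357,30,0,0,0.454],[0,-188,-357,30,0,0,0.454],[0,-188,-357,30,0,0,0.454],[0,-188,-357,30,0,0,0.454],[0,-188,-357,30,0,0,0.454]],
  ],
  squeeze=30,
)

```text
time: 2.45
tool_pos: [494.0, -272.8, 200.7]
tcp_rot: [2.14, -2.3, 0.001]
force: [-0.0, -0.3, 0.6]
finger_gap: 1.001
```

```bash
python3 - <<'E'
from h import *
p=optics.read_camera("wrist"); cv2.imwrite("pics/w1.png",p["pixels"]); W=cloud(p)
print("chock",rect(W,(515,-268),80,12,70)); print("rib",rect(W,(490,-268),60,40,70))
s=bot.get_state(); print(s["tool_pos"],s["time"],s["force"])
E
```

```text
chock (5518, array([ 513.1, -272.1]), array([ 90.2, 104. ]), 85.5, np.float64(21.3))
rib (565, array([ 486.9, -270.3]), array([15.5, 40.1]), 85.9, np.float64(57.1))
[ 494.02241417 -272.75647033  200.68578484] 2.5 [-0.3187702  -0.82407477  0.34862683]
```

View pics/w1.png

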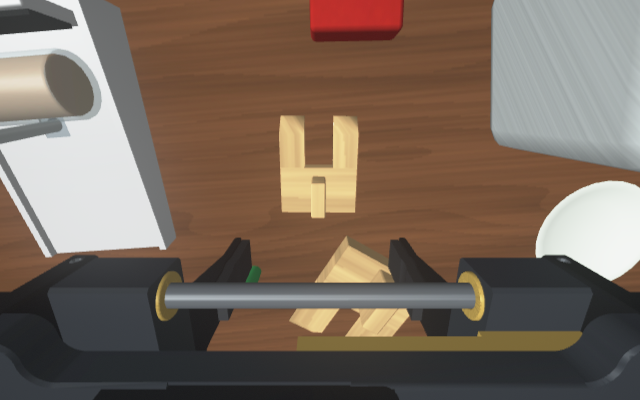

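```bash
python3 - <<'E'
from h import *
rel((487,-270.5,38),down(-.075))
E
```

```text
rel [-1.8, 7.2, 162.7] [-0.0, -0.0, 0.003]
```

Call:
drive_tool(
  motion=[
    [[0,-1.8,7,60,0,0,0.003],[0,-1.8,7,110,0,0,0.003],[0,-1.8,7,150,0,0,0.003],[0,-1.8,7,163,0,0,0.003],[0,-1.8,7,163,0,0,0.003],[1,-1.8,7,163,0,0,0.003],[1,-1.8,7,163,0,0,0.003],[1,-1.8,7,163,0,0,0.003],[1,-1.8,7,163,0,0,0.003],[1,-1.8,7,163,0,0,0.003],[1,-1.8,7,163,0,0,0.003]],
  ],
  squeeze=30,
)

```text
time: 3.88
tool_pos: [487.2, -270.5, 37.7]
tcp_rot: [2.136, -2.303, 0.0]
force: [-0.2, -0.7, 0.3]
finger_gap: 0.399
```

```bash
python3 - <<'E'
from h import *
s=bot.get_state(); print(s["tool_pos"],s["time"],s["force"],s["finger_gap"])
rel((487,-272,130),down(-.075))
E
```

```text
[ 487.16143291 -270.4667093    37.67510794] 3.875 [-0.21561299 -0.67921761  0.34341653] 0.399331980273169
rel [1.6, 0.0, -92.3] [-0.0, -0.0, -0.0]
```

Call:
drive_tool(
  motion=[
    [[1,0,0,0,0,0,0],[1,0,0,0,0,0,0],[1,0,0,0,0,0,0],[1,0,0,0,0,0,0],[1,0,0,0,0,0,0],[1,0,0,-30,0,0,0],[1,0,0,-60,0,0,0],[1,0,0,-92,0,0,0],[1,0,0,-92,0,0,0],[1,0,0,-92,0,0,0]],
  ],
)

```text
time: 5.12
tool_pos: [486.4, -269.8, 128.7]
tcp_rot: [2.136, -2.303, -0.003]
force: [0.0, 0.8, -2.2]
finger_gap: 0.185
```

```bash
python3 - <<'E'
from h import *
s=bot.get_state(); print(s["tool_pos"],R.from_rotvec(s["tcp_rot"]).as_matrix().round(3).tolist(),s["time"],s["force"],s["finger_gap"])
p=optics.read_camera("wrist"); W=cloud(p)
q=W[(W[...,2]>100)&(abs(W[...,0]-540)<50)&(abs(W[...,1]+272)<60)]; print(len(q),np.median(q,0),q.min(0),q.max(0))
q=q[q[:,0]>520]
print(cv2.minAreaRect(q[:,:2].astype(np.float32)),np.linalg.lstsq(np.c_[q[:,:2],np.ones(len(q))],q[:,2],rcond=None)[0])
E
```

```text
[ 486.42362714 -269.84445854  128.71542212] [[-0.075, -0.997, -0.002], [-0.997, 0.075, 0.001], [-0.001, 0.002, -1.0]] 5.125 [ 2.24266438e-04  7.80078592e-01 -2.16707665e+00] 0.18478805054520886
66042 [ 512.91940286 -271.30717242  213.82440457] [ 490.00738855 -331.99880648  100.00027851] [ 569.79865941 -212.00122133  237.70517191]
((544.2650756835938, -266.11273193359375), (107.53759002685547, 50.022865295410156), 89.11944580078125) [-2.72339760e+00  1.97541926e-01  1.66621187e+03]
```

```bash
python3 - <<'E'
from h import *
rel((480,0,135),down(0,.122)); 
E
```

```text
rel [-268.4, 26.4, -6.3] [0.124, -0.003, -0.075]
```

Call:
drive_tool(
  motion=[
    [[1,-45,4,-6,0.124,-0.003,-0.075],[1,-90,9,-6,0.124,-0.003,-0.075],[1,-135,13,-6,0.124,-0.003,-0.075],[1,-180,18,-6,0.124,-0.003,-0.075],[1,-225,22,-6,0.124,-0.003,-0.075],[1,-268,26,-6,0.124,-0.003,-0.075],[1,-268,26,-6,0.124,-0.003,-0.075],[1,-268,26,-6,0.124,-0.003,-0.075],[1,-268,26,-6,0.124,-0.003,-0.075]],
  ],
)

```text
time: 6.3
tool_pos: [480.6, -1.5, 134.3]
tcp_rot: [-2.157, 2.161, -0.131]
force: [1.2, 0.6, -2.6]
finger_gap: 0.179
```

```bash
python3 - <<'E'
from h import *
p=optics.read_camera("wrist"); cv2.imwrite("pics/w2.png",p["pixels"]); W=cloud(p); np.savez("w2.npz",W=W)
t=optics.read_camera("top"); s=optics.read_camera("scene")
cv2.imwrite("pics/cat.png",np.hstack([cv2.resize(a,(400,400)) for a in (cv2.getRectSubPix(t["pixels"],(200,200),(324,220)),cv2.getRectSubPix(s["pixels"],(200,200),(290,215)))]))
print(bot.get_state()["force"],bot.get_state()["tool_pos"])
for l in ["socket","peg","jar","chock_nose"]:
    for r in optics.search_frame(p,l)[:2]: print(l,round(r["p"],2),world(p,r["centre"]).round(),proj(p,world(p,r["centre"])).round())
m=(W[...,2]>60)&(W[...,2]<140)&(abs(W[...,1])<60)&(W[...,0]>540)&(W[...,0]<700); q=W[m]; print("high",q[q[:,2]>110].mean(0),(q[:,2]>110).sum())
rel((480.4,0,70),down(0,.122))
E
```

```text
[ 0.22002907 -0.10321554 -1.75096725] [480.55224064  -1.46529994 134.63081371]
socket 0.57 [555.   5.  38.] [312. 138.]
peg 0.69 [664. 206.  27.] [74.  6.]
peg 0.64 [573.   4. 125.] [310. 100.]
jar 0.58 [609.   4. 103.] [311.  45.]
chock_nose 0.83 [ 418. -303.   28.] [620. 278.]
chock_nose 0.69 [516.   0. 124.] [317. 198.]
high [555.77042473  -1.05632895 120.94186233] 5204
rel [-0.9, 7.9, 64.3] [0.0, -0.0, -0.001]
```

View pics/w2.png

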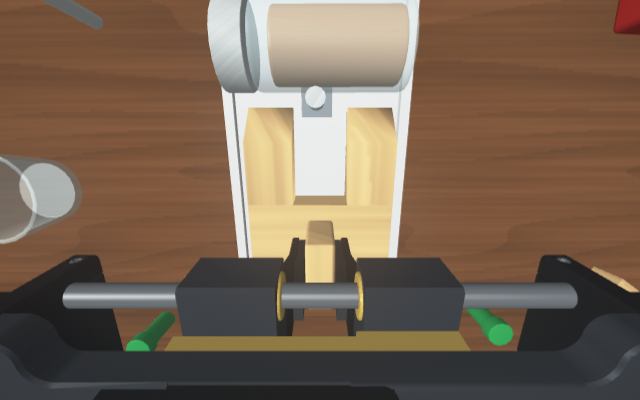

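Call:
drive_tool(
  motion=[
    [[1,-2.5,3,25,0,0,0],[1,-2.5,6,48,0,0,0],[1,-2.5,8,61,0,0,0],[1,-2.5,8,63,0,0,0],[1,-2.5,8,64,0,0,0],[1,-2.5,8,64,0,0,0]],
  ],
)

```text
time: 7.4
tool_pos: [480.8, 1.5, 70.9]
tcp_rot: [-2.157, 2.159, -0.133]
force: [-0.1, -0.4, -1.4]
finger_gap: 0.181
```

Now probe down to the rack surface.

Call:
drive_tool(
  motion=[
    [[1,0,0,1,0,0,0],[1,0,0,1.5,0,0,0],[1,0,0,2,0,0,0],[1,0,0,2,0,0,0]],
  ],
)

```text
time: 7.9
tool_pos: [481.0, 1.5, 68.9]
tcp_rot: [-2.157, 2.159, -0.133]
force: [-0.5, -0.2, -1.0]
finger_gap: 0.181
```

Call:
drive_tool(
  motion=[
    [[1,0,0,0.5,0,0,0],[1,0,0,1,0,0,0],[1,0,0,1.5,0,0,0],[1,0,0,1.5,0,0,0]],
  ],
)

```text
time: 8.4
tool_pos: [481.2, 1.5, 67.6]
tcp_rot: [-2.157, 2.159, -0.134]
force: [-0.3, -0.3, 1.6]
finger_gap: 0.184
```

Call:
drive_tool(
  motion=[
    [[1,0,-6,-0.3,0,0,0],[1,0,-12,-0.3,0,0,0],[1,0,-18,-0.3,0,0,0],[1,0,-24,-0.3,0,0,0],[1,0,-24,-0.3,0,0,0],[1,0,-24,-0.3,0,0,0]],
  ],
)

```text
time: 9.15
tool_pos: [504.6, 1.6, 70.7]
tcp_rot: [-2.157, 2.159, -0.133]
force: [-0.8, -0.6, -1.1]
finger_gap: 0.179
```

```bash
python3 - <<'E'
from h import *
s=bot.get_state();M=R.from_rotvec(s["tcp_rot"]).as_matrix();print(M[:,1].round(4),s["force"],M.T@s["force"],s["tool_pos"])
E
```

```text
[-9.925e-01  9.000e-04 -1.222e-01] [-0.7518419  -0.60357674 -1.09327542] [0.60409886 0.87923235 0.99339685] [504.61231554   1.58216382  70.70507559]
```

Call:
drive_tool(
  motion=[
    [[1,0,-3,0.2,0,0,0],[1,0,-6,0.2,0,0,0],[1,0,-8,0.2,0,0,0],[1,0,-10,0.2,0,0,0],[1,0,-12,0.2,0,0,0],[1,0,-12,0.2,0,0,0]],
  ],
)

```text
time: 9.9
tool_pos: [515.2, 1.8, 71.8]
tcp_rot: [-2.159, 2.16, -0.129]
force: [-3.6, -1.7, 1.2]
finger_gap: 0.181
```

Call:
drive_tool(
  motion=[
    [[1,0,-1,0,0,0,0],[1,0,-2,0,0,0,0],[1,0,-2,0,0,0,0]],
  ],
)

```text
time: 10.28
tool_pos: [516.1, 2.0, 72.0]
tcp_rot: [-2.16, 2.161, -0.126]
force: [-4.9, -1.1, 1.8]
finger_gap: 0.183
```

```bash
python3 - <<'E'
from h import *
s=bot.get_state();M=R.from_rotvec(s["tcp_rot"]).as_matrix();print(M.T@s["force"],s["tool_pos"],s["wrist_torque"])
t=optics.read_camera("wrist"); cv2.imwrite("pics/w3.png",t["pixels"])
E
```

```text
[ 1.05416717  4.66043367 -2.39384579] [516.05975795   2.01474773  71.96243389] [-0.22167806  0.75528921 -0.05323961]
```

View pics/w3.png

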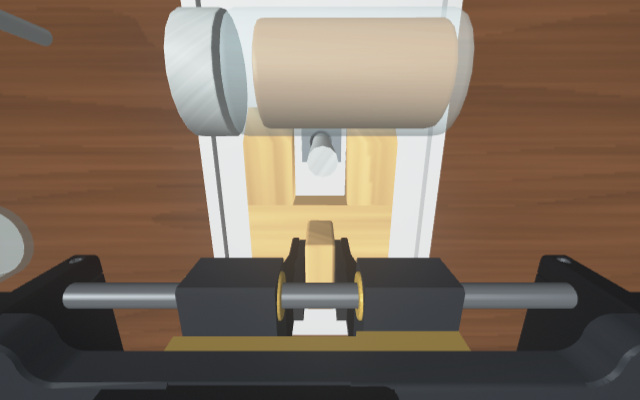

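```bash
cat >> h.py <<'E'
def jarx(W):
    m=(abs(W[...,0]-620)<60)&(W[...,1]<-10)&(W[...,1]>-45)&(W[...,2]>70); q=W[m]
    f=lambda p:np.hypot(q[:,0]-p[0],q[:,2]-p[1])-p[2]
    from scipy.optimize import least_squares
    r=least_squares(f,[615,76,30],loss="soft_l1"); return len(q),r.x.round(2)
E
python3 - <<'E'
from h import *
print(jarx(np.load("top0.npz")["W"]),jarx(np.load("w2.npz")["W"]))
print("top",jarx(cloud(optics.read_camera("top"))),"wr",jarx(cloud(optics.read_camera("wrist"))))
E
```

```text
(369, array([638.91, -36.05, 140.39])) (5884, array([616.14,  75.87,  29.98]))
top (377, array([638.29,  -3.93, 108.69])) wr (10428, array([617.81,  76.26,  29.69]))
```

Call:
drive_tool(
  motion=[
    [[1,0,-0.5,-0.7,0,0,0],[1,0,-1,-0.7,0,0,0],[1,0,-2,-0.7,0,0,0],[1,0,-3,-0.7,0,0,0],[1,0,-3,-0.7,0,0,0]],
  ],
)

```text
time: 11.05
tool_pos: [519.4, 2.0, 73.0]
tcp_rot: [-2.159, 2.161, -0.127]
force: [-0.7, 0.1, -3.2]
finger_gap: 0.179
```

```bash
cat >> h.py <<'E'
def st():
    s=bot.get_state();M=R.from_rotvec(s["tcp_rot"]).as_matrix();print("F tool",(M.T@s["force"]).round(2),s["tool_pos"].round(2),"tilt",np.arcsin(M[0,2]).round(4),"T",np.round(s["wrist_torque"],2),s["time"])
    print("jar",jarx(cloud(optics.read_camera("wrist"))))
E
python3 -c "
from h import *
st()"
```

```text
F tool [-0.14  1.1   3.11] [519.41   2.    73.  ] tilt 0.1184 T [0.07 0.4  0.07] 11.05
jar (10354, array([621.33,  76.68,  29.7 ]))
```

Call:
drive_tool(
  motion=[
    [[1,0,-1,0.1,0,0,0],[1,0,-2,0.2,0,0,0],[1,0,-3,0.2,0,0,0],[1,0,-3,0.2,0,0,0]],
  ],
)

```text
time: 11.6
tool_pos: [522.7, 2.0, 73.3]
tcp_rot: [-2.159, 2.161, -0.128]
force: [-0.8, 0.1, -2.2]
finger_gap: 0.177
```

```bash
python3 -c "
from h import *
st()"
```

```text
F tool [-0.07  1.06  2.04] [522.73   1.96  73.27] tilt 0.1191 T [0.04 0.41 0.05] 11.6
jar (10310, array([624.58,  77.08,  29.71]))
```

Call:
drive_tool(
  motion=[
    [[1,0,-1,0,0,0,0],[1,0,-2,0,0,0,0],[1,0,-3,0,0,0,0],[1,0,-3,0,0,0,0]],
  ],
)

```text
time: 12.15
tool_pos: [526.0, 1.9, 73.7]
tcp_rot: [-2.159, 2.16, -0.129]
force: [-1.1, -0.0, -2.3]
finger_gap: 0.186
```

```bash
python3 -c "
from h import *
st()"
```

```text
F tool [0.01 1.37 2.14] [526.03   1.92  73.69] tilt 0.1197 T [0.04 0.33 0.08] 12.15
jar (10594, array([628.28,  76.46,  30.62]))
```

Call:
drive_tool(
  motion=[
    [[1,0,-1,0,0,0,0],[1,0,-2,0,0,0,0],[1,0,-3,0,0,0,0],[1,0,-3,0,0,0,0]],
  ],
)

```text
time: 12.7
tool_pos: [529.3, 1.9, 74.1]
tcp_rot: [-2.158, 2.16, -0.13]
force: [-1.1, 0.1, -2.5]
finger_gap: 0.181
```

```bash
python3 -c "
from h import *
st()"
```

```text
F tool [-0.07  1.42  2.38] [529.33   1.88  74.12] tilt 0.1204 T [0.05 0.42 0.01] 12.7
jar (10800, array([631.86,  76.38,  31.09]))
```

Call:
drive_tool(
  motion=[
    [[1,0,-1,0,0,0,0],[1,0,-2,0,0,0,0],[1,0,-2,0,0,0,0]],
  ],
)

```text
time: 13.12
tool_pos: [531.6, 1.8, 74.5]
tcp_rot: [-2.158, 2.16, -0.131]
force: [-0.6, -0.1, -2.0]
finger_gap: 0.181
```

```bash
python3 -c "
from h import *
st()"
```

```text
F tool [0.06 0.84 1.93] [531.63   1.83  74.46] tilt 0.121 T [0.06 0.43 0.1 ] 13.125
jar (11160, array([634.03,  76.82,  31.  ]))
```

Call:
drive_tool(
  motion=[
    [[1,0,-1,0,0,0,0],[1,0,-2,0,0,0,0],[1,0,-2,0,0,0,0]],
  ],
)

```text
time: 13.55
tool_pos: [533.4, 1.9, 74.6]
tcp_rot: [-2.158, 2.16, -0.13]
force: [-1.1, -0.0, -2.1]
finger_gap: 0.18
```

```bash
python3 -c "
from h import *
st()"
```

```text
F tool [0.05 1.36 1.93] [533.4    1.87  74.58] tilt 0.1205 T [0.03 0.57 0.06] 13.55
jar (13459, array([-1519391.98, -2519703.31,  2942775.11]))
```

Call:
drive_tool(
  motion=[
    [[1,0,-1,0,0,0,0],[1,0,-1.5,0,0,0,0],[1,0,-1.5,0,0,0,0]],
  ],
)

```text
time: 13.98
tool_pos: [533.7, 2.0, 74.5]
tcp_rot: [-2.16, 2.161, -0.127]
force: [-6.0, -2.0, -1.2]
finger_gap: 0.183
```

Call:
drive_tool(
  motion=[
    [[1,0,-1.4,0,0,0,0],[1,0,-1.8,0,0,0,0],[1,0,-2.2,0,0,0,0],[1,0,-2.4,0,0,0,0],[1,0,-2.4,0,0,0,0]],
  ],
)

```text
time: 14.6
tool_pos: [533.7, 2.0, 74.6]
tcp_rot: [-2.162, 2.163, -0.122]
force: [-8.3, -3.3, 1.1]
finger_gap: 0.183
```

Call:
drive_tool(
  motion=[
    [[1,0,-2.6,0,0,0,0],[1,0,-3.2,0,0,0,0],[1,0,-3.4,0,0,0,0],[1,0,-3.4,0,0,0,0],[1,0,-3.4,0,0,0,0]],
  ],
)

```text
time: 15.22
tool_pos: [533.8, 2.0, 74.9]
tcp_rot: [-2.166, 2.165, -0.115]
force: [-10.0, -4.3, 4.6]
finger_gap: 0.182
```

```bash
cat >> h.py <<'E'
def jarx(W):
    m=(abs(W[...,0]-625)<22)&(W[...,1]<-10)&(W[...,1]>-45)&(W[...,2]>85); q=W[m]
    f=lambda p:np.hypot(q[:,0]-p[0],q[:,2]-p[1])-30
    from scipy.optimize import least_squares
    r=least_squares(f,[630,76],loss="soft_l1"); return len(q),r.x.round(2)
E
python3 -c "
from h import *
st()"
```

```text
F tool [ 4.25  9.41 -5.65] [533.77   2.03  74.86] tilt 0.1071 T [-0.65  1.46 -0.09] 15.225
jar (8255, array([635.4 ,  78.07]))
```

Call:
drive_tool(
  motion=[
    [[1,0,-3.4,-0.3,0.008,0,0],[1,0,-3.8,-0.6,0.015,0,0],[1,0,-4,-0.6,0.02,0,0],[1,0,-4,-0.6,0.02,0,0],[1,0,-4,-0.6,0.02,0,0]],
  ],
)

```text
time: 15.9
tool_pos: [533.8, 2.1, 74.8]
tcp_rot: [-2.16, 2.158, -0.126]
force: [-8.2, -3.3, -2.6]
finger_gap: 0.182
```

```bash
python3 -c "
from h import *
st()"
```

```text
F tool [3.33 8.5  1.6 ] [533.76   2.12  74.76] tilt 0.1186 T [-0.76  1.73 -0.2 ] 15.9
jar (8174, array([635.37,  78.09]))
```

Call:
drive_tool(
  motion=[
    [[1,0,-4.4,-0.4,0.012,0,0],[1,0,-4.8,-0.4,0.012,0,0],[1,0,-5,-0.4,0.012,0,0],[1,0,-5,-0.4,0.012,0,0],[1,0,-5,-0.4,0.012,0,0]],
  ],
)

```text
time: 16.58
tool_pos: [533.7, 2.2, 74.5]
tcp_rot: [-2.16, 2.156, -0.126]
force: [-9.9, -5.1, -0.4]
finger_gap: 0.181
```

```bash
python3 -c "
from h import *
st()"
```

```text
F tool [ 5.05  9.91 -0.77] [533.74   2.19  74.51] tilt 0.12 T [-1.04  1.95 -0.2 ] 16.575
jar (8227, array([635.39,  78.09]))
```

Call:
drive_tool(
  motion=[
    [[1,0,-5.2,-0.3,0.012,0,0],[1,0,-5.7,-0.3,0.012,0,0],[1,0,-5.7,-0.3,0.012,0,0],[1,0,-5.7,-0.3,0.012,0,0]],
  ],
)

```text
time: 17.12
tool_pos: [533.7, 2.3, 74.3]
tcp_rot: [-2.16, 2.155, -0.125]
force: [-11.0, -5.9, 1.6]
finger_gap: 0.182
```

Call:
drive_tool(
  motion=[
    [[1,0,-3.5,0.2,0,0,0],[1,0,-2,0.4,0,0,0],[1,0,-0.8,0.6,0,0,0],[1,0,-0.8,0.6,0,0,0],[1,0,-0.8,0.6,0,0,0]],
  ],
)

```text
time: 17.75
tool_pos: [533.6, 2.2, 74.0]
tcp_rot: [-2.16, 2.156, -0.124]
force: [-5.8, -1.7, 2.7]
finger_gap: 0.178
```

```bash
python3 -c "
from h import *
st()"
```

```text
F tool [ 1.7   5.49 -3.34] [533.56   2.18  74.04] tilt 0.1187 T [-0.52  0.93 -0.18] 17.75
jar (8281, array([635.36,  78.09]))
```

Call:
drive_tool(
  motion=[
    [[0.4,0,-0.6,0.3,0,0,0],[0.4,0,-0.3,0,0,0,0],[0.4,0,0,0,0,0,0],[0.4,0,0,0,0,0,0],[0.4,0,0,0,0,0,0],[0.4,0,0,-30,0,0,0],[0.4,0,0,-70,0,0,0],[0.4,0,0,-120,0,0,0],[0.4,0,0,-120,0,0,0]],
  ],
)

```text
time: 18.92
tool_pos: [521.7, 1.2, 196.9]
tcp_rot: [-2.157, 2.152, -0.135]
force: [-0.4, -0.6, 1.0]
finger_gap: 0.598
```

```bash
python3 - <<'E'
from h import *
st()
p=optics.read_camera("wrist"); cv2.imwrite("pics/w4.png",p["pixels"]); W=cloud(p)
for l in ["peg","socket"]:
    for r in optics.search_frame(p,l)[:3]: print(l,round(r["p"],2),world(p,r["centre"]).round(1),proj(p,world(p,r["centre"])).round())
m=(abs(W[...,0]-582)<16)&(abs(W[...,1])<14)&(W[...,2]>60); q=W[m]
for a in range(60,135,8):
    k=q[(q[:,2]>=a)&(q[:,2]<a+8)]; print(a,len(k),k.mean(0).round(1) if len(k) else "")
q=q[q[:,2]>122]; print(len(q),q.min(0),q.max(0))
E
```

```text
F tool [ 0.58  0.32 -1.  ] [521.66   1.2  196.89] tilt 0.1274 T [ 0.02  0.14 -0.06] 18.925
jar (2130, array([635.63,  78.08]))
peg 0.71 [665.9 207.8  72.4] [98. 60.]
peg 0.66 [580.8   2.6 125.6] [319. 154.]
socket 0.81 [522.1   3.6  33.9] [318. 205.]
60 7 [587.4   2.   65.1]
68 8 [586.6   0.9  71.5]
76 9 [586.1   1.6  79.6]
84 10 [584.9   1.5  88.6]
92 11 [584.2   1.7  97.5]
100 10 [583.1   1.8 104.2]
108 10 [583.1   0.8 110.8]
116 151 [576.8   1.5 122.6]
124 29 [579.2   1.3 124.4]
132 0 
165 [571.43976807  -3.8880525  122.01063246] [582.69014769   6.67875821 125.14372412]
```

View pics/w4.png

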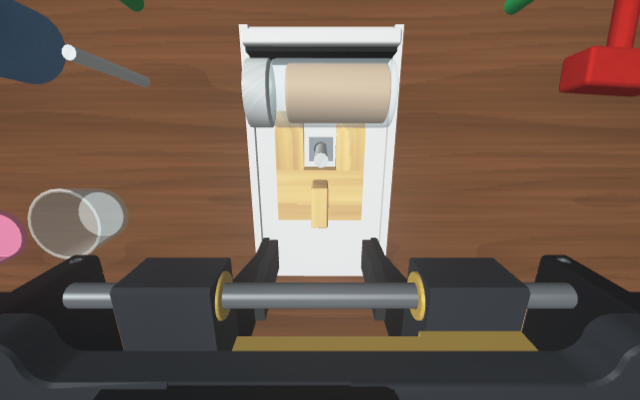

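```bash
python3 - <<'E'
from h import *
rel((574,1.5,165),down(0,.08)); rel((579.4,1.5,95),down(0,.08))
E
```

```text
rel [0.6, -52.1, 33.2] [-0.036, 0.005, 0.002]
rel [1.0, -49.4, 103.4] [-0.036, 0.005, 0.002]
```

Call:
drive_tool(
  motion=[
    [[0.4,0.6,-26,16,-0.036,0,0],[0.4,0.6,-52,33,-0.036,0,0],[0.4,0.6,-52,33,-0.036,0,0],[0.4,0.6,-52,33,-0.036,0,0]],
  ],
)

```text
time: 19.62
tool_pos: [572.1, 1.8, 163.8]
tcp_rot: [-2.182, 2.178, -0.077]
force: [-0.3, 0.4, 0.4]
finger_gap: 0.6
```

```bash
python3 - <<'E'
from h import *
p=optics.read_camera("wrist"); W=cloud(p); print("cam",np.linalg.inv(p["view"])[:3,3])
m=(abs(W[...,0]-582)<16)&(abs(W[...,1])<14)&(W[...,2]>50); q=W[m]
for a in range(50,135,8):
    k=q[(q[:,2]>=a)&(q[:,2]<a+8)]; print(a,len(k),k.mean(0).round(1) if len(k) else "")
q=q[q[:,2]>122]; print(len(q),q.min(0),q.max(0)); st()
cv2.imwrite("pics/w5.png",p["pixels"])
rel((579.4,1.5,95),down(0,.08))
E
```

```text
cam [644.20303961   1.26839353 323.40288565]
50 31 [585.8   1.5  54. ]
58 37 [587.4   1.5  62.2]
66 30 [586.6   1.7  70.3]
74 36 [585.9   1.2  77.9]
82 43 [584.8   1.4  86. ]
90 49 [584.1   1.4  94.1]
98 48 [583.2   1.5 101.7]
106 61 [582.7   1.  110. ]
114 66 [581.    1.5 118.7]
122 190 [577.2   1.3 123.3]
130 0 
9232 [570.82642457 -13.99739831 122.00429678] [597.99856364  13.99324568 274.42033844]
F tool [ 0.35 -0.21 -0.05] [572.18   1.81 164.36] tilt 0.0769 T [ 0.01  0.08 -0.01] 19.675
jar (3589, array([635.74,  79.16]))
rel [0.6, -1.5, 70.2] [0.002, 0.005, 0.002]
```

View pics/w5.png

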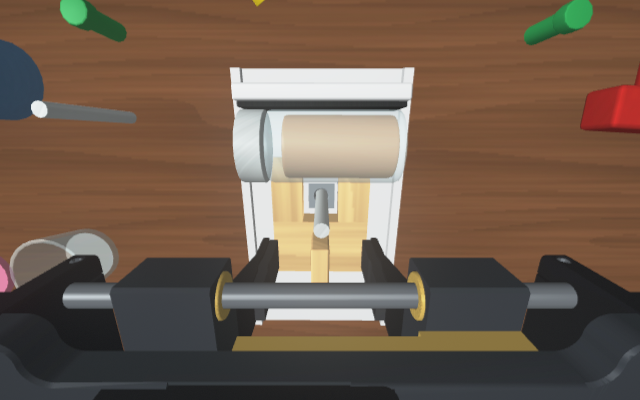

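Call:
drive_tool(
  motion=[
    [[0.4,0.6,-1.5,35,0.01,0.004,0],[0.4,0.6,-1.5,60,0.01,0.004,0],[0.4,0.6,-1.5,70,0.01,0.004,0],[0.4,0.6,-1.5,70,0.01,0.004,0],[1,0.6,-1.5,70,0.01,0.004,0],[1,0.6,-1.5,70,0.01,0.004,0],[1,0.6,-1.5,70,0.01,0.004,0],[1,0.6,-1.5,70,0.01,0.004,0],[1,0.6,-1.5,70,0.01,0.004,0],[1,0.6,-1.5,70,0.01,0.004,0],[1,0.6,-1.5,70,0.01,0.004,0]],
  ],
  squeeze=35,
)

```text
time: 21.1
tool_pos: [579.5, 1.4, 95.2]
tcp_rot: [-2.178, 2.174, -0.095]
force: [1.5, -1.4, 0.6]
finger_gap: 0.125
```

Call:
drive_tool(
  motion=[
    [[1,0,0,-2,0,0,0],[1,0,0,-5,0,0,0],[1,0,0,-8,0,0,0],[1,0,0,-8,0,0,0]],
  ],
)

```text
time: 21.6
tool_pos: [578.7, 1.4, 103.5]
tcp_rot: [-2.178, 2.174, -0.095]
force: [-0.1, -0.8, -1.1]
finger_gap: 0.127
```

Call:
drive_tool(
  motion=[
    [[1,0,0,-6,0,0,0],[1,0,0,-12,0,0,0],[1,0,0,-20,0,0,0],[1,0,0,-40,0,0,0],[1,0,0,-75,0,0,0],[1,0,0,-110,0,0,0],[1,0,0,-110,0,0,0]],
  ],
)

```text
time: 22.48
tool_pos: [570.8, 1.0, 216.5]
tcp_rot: [-2.175, 2.171, -0.104]
force: [0.5, 0.4, -0.7]
finger_gap: 0.128
```

```bash
python3 - <<'E'
from h import *
st()
t=optics.read_camera("top"); W=cloud(t)
for r in optics.search_frame(t,"ramekin")[:3]: print("ram",round(r["p"],2),world(t,r["centre"]).round(1),proj(t,world(t,r["centre"])).round())
rel((480,290,215),down(0,0))
m=(np.hypot(W[...,0]-503,W[...,1]-290)<60)&(W[...,2]>40); q=W[m]; print(len(q),cv2.minEnclosingCircle(q[:,:2].astype(np.float32)))
E
```

```text
F tool [-0.39 -0.4   0.75] [570.79   1.03 216.52] tilt 0.0954 T [0.03 0.08 0.  ] 22.475
jar (1521, array([635.61,  77.98]))
ram 0.62 [472.8 426.2  22. ] [174. 253.]
ram 0.61 [502.8 290.5  12.8] [223. 243.]
rel [-288.7, 87.1, -9.8] [-0.087, 0.001, 0.002]
205 ((503.3364562988281, 278.71484375), 39.55155944824219)
```

Call:
drive_tool(
  motion=[
    [[1,-48,15,-10,-0.087,0,0],[1,-96,30,-10,-0.087,0,0],[1,-144,45,-10,-0.087,0,0],[1,-192,60,-10,-0.087,0,0],[1,-240,75,-10,-0.087,0,0],[1,-287,88,-10,-0.087,0,0],[1,-287,88,-10,-0.087,0,0],[1,-287,88,-10,-0.087,0,0]],
  ],
)

```text
time: 23.62
tool_pos: [478.5, 287.8, 213.9]
tcp_rot: [2.223, -2.217, -0.003]
force: [1.3, -0.5, -1.5]
finger_gap: 0.129
```

```bash
python3 - <<'E'
from h import *
st()
p=optics.read_camera("wrist"); W=cloud(p); cv2.imwrite("pics/w6.png",p["pixels"])
print("cam",np.linalg.inv(p["view"])[:3,3])
for r in optics.search_frame(p,"ramekin")[:3]: print("ram",round(r["p"],2),world(p,r["centre"]).round(1),proj(p,world(p,r["centre"])).round())
for r in optics.search_frame(p,"peg")[:3]: print("peg",round(r["p"],2),world(p,r["centre"]).round(1),proj(p,world(p,r["centre"])).round())
for lo,hi in [(50,64),(30,50),(3,10)]:
    m=(np.hypot(W[...,0]-503,W[...,1]-288)<55)&(W[...,2]>lo)&(W[...,2]<hi); q=W[m]; print(lo,len(q),len(q) and (q.min(0),q.max(0),cv2.minEnclosingCircle(q[:,:2].astype(np.float32))))
E
```

```text
F tool [ 0.54 -1.34  1.55] [478.49 287.83 213.94] tilt -0.0027 T [ 0.01 -0.04 -0.  ] 23.625
jar (0, array([630.,  76.]))
cam [563.31468975 287.60589735 367.63611956]
ram 0.72 [499.6 278.9  19.2] [327. 166.]
ram 0.55 [470.1 426.   28. ] [207. 191.]
peg 0.86 [485.  290.4 212.8] [315. 249.]
peg 0.77 [661.1 212.8  38.1] [396.   7.]
50 1027 (array([466.0823122 , 240.16414837,  50.00865009]), array([543.41966608, 319.14679816,  59.34069759]), ((504.7942810058594, 279.503173828125), 39.657711029052734))
30 733 (array([469.45867525, 244.68417756,  30.02711622]), array([538.67261747, 314.30924746,  49.97097473]), ((504.2532958984375, 279.6525573730469), 35.05447006225586))
3 1620 (array([475.34863278, 250.5851654 ,   3.0088573 ]), array([533.1762406 , 308.70248847,   9.99162513]), ((504.53375244140625, 279.50225830078125), 29.488319396972656))
```

View pics/w6.png

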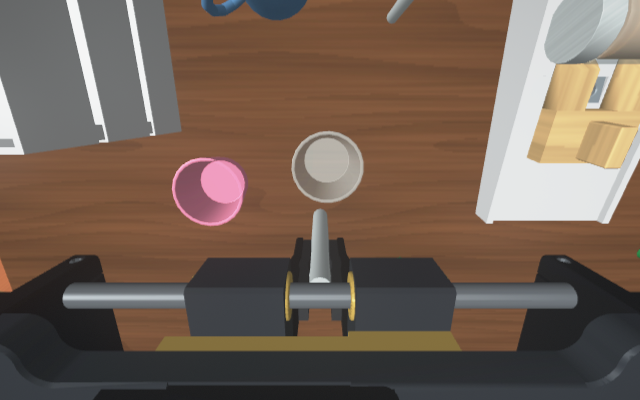

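```bash
python3 - <<'E'
from h import *
rel((532,279.5,165),down(0,-.17)); 
E
```

```text
rel [7.6, -52.5, 49.8] [-0.169, 0.001, -0.0]
```

Call:
drive_tool(
  motion=[
    [[1,7.6,-26,10,-0.08,0,0],[1,7.6,-52,25,-0.169,0,0],[1,7.6,-52,50,-0.169,0,0],[1,7.6,-52,50,-0.169,0,0]],
  ],
)

```text
time: 24.32
tool_pos: [530.6, 277.8, 162.7]
tcp_rot: [2.127, -2.132, -0.187]
force: [-0.8, 0.4, -1.1]
finger_gap: 0.13
```

```bash
python3 - <<'E'
from h import *
st(); p=optics.read_camera("wrist"); W=cloud(p)
m=(np.hypot(W[...,0]-503,W[...,1]-280)<50)&(W[...,2]>50)&(W[...,2]<64); q=W[m]; print(cv2.minEnclosingCircle(q[:,:2].astype(np.float32)))
m=(abs(W[...,0]-522)<30)&(abs(W[...,1]-280)<20)&(W[...,2]>70)&(W[...,2]<150); q=W[m]
for a in range(70,150,8):
    k=q[(q[:,2]>=a)&(q[:,2]<a+8)]; print(a,len(k),k.mean(0).round(1) if len(k) else "")
rel((532,279.5,88),down(0,-.17)); 
E
```

```text
F tool [-0.42  0.56  1.25] [530.58 277.77 162.66] tilt -0.1753 T [-0.01 -0.05 -0.01] 24.325
jar (0, array([630.,  76.]))
((504.6958923339844, 279.70062255859375), 39.83349609375)
70 0 
78 0 
86 34 [524.  278.6  91. ]
94 46 [525.  279.   98.1]
102 55 [526.1 278.1 106.2]
110 58 [527.4 278.7 114.1]
118 63 [528.9 278.7 121.9]
126 73 [530.3 278.4 130. ]
134 84 [531.4 278.7 137.9]
142 99 [532.8 278.7 146.1]
rel [-0.5, -13.6, 75.8] [0.0, 0.001, -0.001]
```

Call:
drive_tool(
  motion=[
    [[1,-0.5,-5,25,0,0,0],[1,-0.5,-9,50,0,0,0],[1,-0.5,-13,70,0,0,0],[1,-0.5,-13.5,75,0,0,0],[1,-0.5,-13.5,75,0,0,0]],
  ],
)

```text
time: 25.05
tool_pos: [532.3, 279.6, 89.9]
tcp_rot: [2.133, -2.135, -0.182]
force: [0.2, 0.1, -0.8]
finger_gap: 0.129
```

```bash
python3 - <<'E'
from h import *
rel((532,279.5,81.5),down(0,-.17)); 
E
```

```text
rel [0.2, -1.1, 8.3] [-0.001, 0.001, -0.001]
```

Call:
drive_tool(
  motion=[
    [[1,0.2,-0.5,3,0,0,0],[1,0.2,-1,6,0,0,0],[1,0.2,-1,8,0,0,0],[1,0.2,-1,8,0,0,0]],
  ],
)

```text
time: 25.55
tool_pos: [531.8, 279.4, 81.7]
tcp_rot: [2.132, -2.134, -0.183]
force: [0.7, 0.0, -1.0]
finger_gap: 0.121
```

Call:
drive_tool(
  motion=[
    [[1,0,0,0.7,0,0,0],[1,0,0,1.4,0,0,0],[1,0,0,1.4,0,0,0]],
  ],
)

```text
time: 25.92
tool_pos: [531.9, 279.5, 80.8]
tcp_rot: [2.133, -2.135, -0.182]
force: [0.3, 0.1, 3.2]
finger_gap: 0.125
```

Call:
drive_tool(
  motion=[
    [[0.7,0,0,-0.3,0,0,0],[0.5,0,0,-0.3,0,0,0],[0.4,0,0,-0.3,0,0,0],[0.4,0,0,-0.3,0,0,0],[0.4,0,0,-0.3,0,0,0],[0.4,0,0,-0.3,0,0,0],[0.4,0,0,-20,0,0,0],[0.4,0,0,-50,0,0,0],[0.4,0,0,-90,0,0,0],[0.4,-20,20,-140,0,0,0],[0.4,-20,40,-160,0.1,0,0],[0.4,-20,40,-160,0.15,0,0],[0.4,-20,40,-160,0.15,0,0]],
  ],
)

```text
time: 27.55
tool_pos: [518.2, 299.5, 246.1]
tcp_rot: [2.213, -2.213, -0.023]
force: [0.3, -0.3, 0.2]
finger_gap: 0.599
```

```bash
python3 - <<'E'
from h import *
st(); p=optics.read_camera("wrist"); s=optics.read_camera("scene"); W=cloud(p)
a=cv2.resize(cv2.getRectSubPix(s["pixels"],(200,200),(320,165)),(400,400)); cv2.imwrite("pics/fin.png",np.hstack([cv2.resize(p["pixels"],(400,250)).copy() if 0 else cv2.copyMakeBorder(cv2.resize(p["pixels"],(400,250)),0,150,0,0,0),a]))
m=(np.hypot(W[...,0]-503,W[...,1]-280)<55)&(W[...,2]>50)&(W[...,2]<58); q=W[m]; print(cv2.minEnclosingCircle(q[:,:2].astype(np.float32)))
for r in optics.search_frame(p,"peg")[:3]: print("peg",round(r["p"],2),world(p,r["centre"]).round(1))
print("scene jar",[ (round(r["p"],2),world(s,r["centre"]).round(1)) for r in optics.search_frame(s,"jar")[:2]])
E
```

```text
F tool [ 0.27 -0.3  -0.21] [518.25 299.46 246.06] tilt -0.0188 T [0.04 0.08 0.05] 27.55
jar (67, array([636.21,  78.26]))
((504.7491149902344, 279.6923522949219), 39.616798400878906)
peg 0.8 [665.9 214.7  82.5]
peg 0.53 [543.9 282.6 108.4]
scene jar [(0.97, array([647.1, -19.3,  99.6]))]
```

View pics/fin.png

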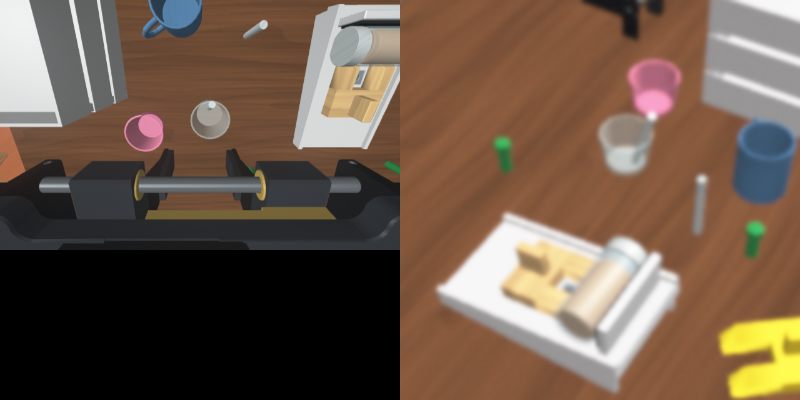

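```bash
python3 -c "
from h import *
print(bot.sign_off())"
```

```text
the job is handed in; nothing more can be done
None
```

The job is done and handed in at about 27.6 s of robot time.

**Chock and jar:** I slid the smaller wooden chock up the rack around the peg, and the jar rolled about 19 mm back to the stop. I pressed it there with a wrist force of about 10–11 N, the highest reading being 11.0 N along the rack. Then I eased off and let go.

**Peg:** The peg was leaning about 5° in its socket. I drew it out along its own axis and set it lower end down in the clear glass ramekin, where it leans against the far rim.

**Last checks:**
- The jar's fitted axis stayed at x ≈ 635.4–636.2 mm from the press to the final look, which is within the noise of the fit. In the final picture it lies between the chock and the back stop.
- The ramekin had not moved, to within 0.2 mm, and the peg's top shows above its rim.
- The other things look untouched in the final picture, though it does not show the whole table, and the gripper was clear.

**Uncertain or in disagreement:**
- The force between jar and stop was not measured directly. Friction under the chock takes part of the wrist force, so the actual press was probably about 9–10 N.
- During the press a sideways force of up to about 6 N built up at the wrist, and I did not find out why. It fell as I eased off, to under 2 N before I let go.
- One of the jar fits failed partway, when the back stop came into its field, so I narrowed the fit to the jar alone.

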